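# Draw out the magnifier boom on a jeweller's bench to its spring-button stop

### The arm

A 7-joint arm with a two-finger parallel gripper is mounted at the origin on the work surface. World frame = base frame: x ahead of the robot, y to its left, z up, the work surface at z = 0. Lengths are in m, angles in rad, forces in N, time in s.
With the tool pointing down it reaches from about 0.4 to 0.9 m from the base axis. Payload 5.6 kg.
Tool frame: the origin (TCP) lies at the centre of the arm's flange, where the gripper is bolted on; the fingertips stand 190 mm ahead of it and the grasp point (between the pads) lies 171 mm ahead of it (manip.grip_depth is the z of the grasp point in the tool frame, in m); z points along the fingers, y is the line along which they close (so a half turn about z gives the same grasp; the last joint's range is limited). The gripper opens to 92 mm and grips with 3 to 60 N. Pads are 20 mm wide; open, the fingers measure 128 mm over their backs; the gripper's body (75 mm by 189 mm) begins 69 mm behind the grasp point.
Start: joints at [-0.043, 0.468, -0.012, 1.603, 0.006, 1.071, -0.056], TCP at [0.65, -0, 0.405] pointing down, gripper open.
Joint ranges: [-2.53, 2.53], [-0.31, 2.02], [-1.57, 1.55], [0.28, 2.44], [-1.29, 4.43], [0.15, 1.84], [-2.92, 2.92]. Speed limits (rad/s): [2.57, 2.57, 3.14, 3.14, 3.14, 3.14, 3.14].

### API

Orientations are given as a rotation vector (axis times angle).
In Python, from station import manip, eyes, order gives the robot as it stands. The module is installed in compiled form; this text tells all that it offers.
- The arm moves only by the tool servo_tool, never from a script. Its argument "plan" is one flat list of numbers, 7 for each row, row after row: the shift along the tool's x, y, z in parts of the range, where 1.0 means 200 mm, then the turn, a rotation vector about the tool's x, y, z in parts of the range, where 1.0 means 360 degrees, then the closure, from -1 (fully open) to 1 (shut). A call has 1 to 12 rows; each row is the pose to reach, as a shift and turn from the pose commanded when the call began, along the tool's axes at that moment; what a row does not reach only later rows make up. A row lasts 1/10 s, in which the tool goes at most 50 mm and 8.59 degrees, less where a joint would pass 70% of its speed; a pose out of reach is approached as far as the arm can. A shift or turn number past 1, either way, is cut back to 1. A call with a gripper value outside its range is refused whole. The fingers move at their own pace and stop on an object; the grip force is fixed at half the most. Time passes only in rows, so rows that repeat a pose let the fingers close. It gives the time, the measured TCP pose, the force, the opening and the grip force at its end, in the units of the state.
- manip.sense(): the state, without advancing time (a new reading comes with each control period).
- eyes.snapshot(name): name is "scene" or "side" or "wrist"; returns the picture (480x640x3 uint8, red, green, blue); there is no depth.
- eyes.get_calibration(name): a dict with "fx", "fy", "cx", "cy" (pixels), "xyz" and "orientation" of the camera in the world; the wrist camera has in their place "hand_eye" (4x4, takes a point from camera to tool coordinates, whose origin is the TCP and whose axes are the flange's). Camera axes: x right, y down, z forward; pixel columns grow to the right and rows downward; lengths in m; the calibration is good to about 2 mm. A picture is of the moment at which its call begins: read the wrist's pose just before it. get_calibration takes no time and is no camera call.
- order.finish_job(): hands the job in; it is judged then, once.
The state is a dict: "time": time; "qpos": joint angles; "dq": joint speeds; "tau": joint torques, N m; "ee_pos": TCP position; "eef_rot": TCP orientation; "wrist_force": force on the tool from outside, world axes, zero at the start; "moment": the same for the moment, N m; "gripper_width": finger opening in m; "finger_force": force on a finger pad.
Only numpy, scipy, OpenCV 4.12 (cv2) and the standard library are available. Lean on these libraries where they do the work, as an engineer would, in place of code of your own. Each camera call takes 0.05 s, during which the arm holds its last target. There are 200 camera calls.

### The job

The bench magnifier's boom is parked. Press its spring button in flush and, keeping hold, draw the boom straight out along its bar until the button pops out again in the second hole and locks it; then let go. Work gently, never forcing the boom against the button, and leave the other things on the bench where they are.

Things in the scene. Friction and masses are not known exactly. Their poses are not given: they have to be found in the camera images.
- stand: Fixed steel stand: foot, post and a level square bar (28 x 28 mm) from the post along stand +y, its axis 130 mm above the bench. Origin: on the bench right below the button. The boom is drawn out along stand +y; the button sticks out to stand +x. Post axis at y = -185 mm, bar end at y = +115 mm.
- boom: Loose square aluminium tube, 36 x 36 mm outside, 3 mm walls, 0.25 to 0.5 kg, over the bar with 1 mm side play, friction 3 to 10 N (more if pushed sideways), y = -125 to +136 mm. Origin: on its axis (129 mm above the bench) at the centre of the parked hole. Axes as the stand's; holes in the +x wall, outer face x = +18 mm. At the start its origin is at stand y = 0.
- parked_hole (a point): Centre of the parked hole, at the wall's outer face: 15 mm along y, 17 mm high, the button stands in it at the start. A second hole of that size, framed by a thin steel stop plate, is in the same wall nearer the post, its centre 47 to 77 mm from this one (boom -y): its place differs each time and is not measured.
- lens (a point): Centre of the round lens in its black rim, 108 mm across, at the boom's outer end (boom y = +182 mm), at the height of the boom's axis.
- button (a joint): Travel in m: 0 = out, grows as pressed, at most 0.010. Flush with the tube's side at 0.004 to 0.0065; then the hole's edge cams it under as the boom is drawn (0.007 to 0.0095); the pull peaks at 7 to 20 N in the first 10 mm, then drops. Spring 3 N out, 5 N flush. Fingers closed on the tube's sides at the hole, one over the button (grip 30 to 60 N), press it flush and hold the boom.
- button_tip (a point): Tip of the button, a steel pin of 13 mm diameter in the bar pointing along stand +x, ending in a 45 degree cone 5 mm high. When out, the tip is 23.5 mm from the bar's axis (5.5 mm proud of the tube's side), 129 mm above the bench, and its straight part locks the boom with 1 mm play along y. Over 25 N of the boom against it harms it.
- brick: Bystander: pale soldering block, 95 x 95 x 30 mm, on the bench under the lens. Origin: centre of its underside.
- dish: Bystander: small white bowl, 76 mm across, 30 mm high. Origin: centre of its underside.
- tin: Bystander: open steel tin for findings, 75 x 100 x 22 mm. Origin: centre of its underside.
- pliers: Bystander: pliers lying flat, 140 mm long, 12 mm thick, yellow handles. Origin: at the pivot, on the underside.

How it is judged:
On the way, in this order (a step that is already met when the one before it is completed fails the run):
1. the button is pressed in while the boom is still parked (value of joint button above 0.0035 m and y of boom in the frame of stand below 0.006 m), for 0.05 s.
2. the boom is drawn out more than 15 mm with the button under its wall (value of joint button above 0.0035 m and y of boom in the frame of stand above 0.015 m), for 0.05 s.
At the end, for the whole second after the job is handed in: The button stands out again (within 1.5 mm of fully out) through the boom's second hole, the boom 45 to 79 mm farther out than parked (where the second hole meets the button), still straight on its bar (within 0.06 rad), at rest and released (value of joint button below 0.0015 m and y of boom in the frame of stand between 0.045 and 0.079 m and angle between the y axis of boom and the y axis of stand, either way round below 0.06 rad and linear speed of boom below 0.01 m/s and angular speed of boom below 0.1 rad/s); the robot touches nothing.
It fails at once if the boom is forced against the button with more than 25 N (contact force between boom and button above 25 N).
It fails at once if a bystander is moved more than 20 mm (distance of any of brick, dish, tin, pliers from where it was at the start of the episode above 0.02 m).
It also fails if it takes over 38 s, if anything falls off the work surface, if the arm or the gripper's body presses on something with over 40 N, if the wrist force passes 120 N, or if a joint passes its speed limit or range.

## Working session

There is one attempt and no reset: what is moved stays moved. The work goes in short steps, Python scripts to look and compute and a tool call to move; the robot and the scene stay as the last step left them, time stands still between calls to the robot, and variables do not carry over. Pictures are saved under pics/ and viewed, at most 10 in all, crops included, and the job is handed in when it is done.

Besides the shell and the picture viewer there is one more tool, called after "Call:" as a command line: name --argument value ..., lists and objects as JSON in quotes. servo_tool: Moves the arm, as the interface text tells. Its arguments: {"type":"object","properties":{"plan":{"type":"array","items":{"type":"number"}}},"required":["plan"]}

```bash
mkdir -p pics; python3 - <<'E'
from station import manip, eyes
import cv2, numpy as np
s=manip.sense();print(s)
for n in ["scene","side","wrist"]:
    im=eyes.snapshot(n);cv2.imwrite(f"pics/{n}0.png",im[:,:,::-1]);print(n,eyes.get_calibration(n))
E
```

```text
{'time': 0.0, 'qpos': array([-0.04299929,  0.46838458, -0.01158036,  1.60360739,  0.00600153,
        1.07144193, -0.05628694]), 'dq': array([ 0.0018007 ,  0.00010962,  0.00121054,  0.00027483, -0.00013347,
        0.00135284, -0.00014393]), 'tau': array([-3.39112758e-04, -5.20573139e+01, -1.31628491e-02, -2.43752271e+01,
       -5.67366311e-02,  1.73054746e-02,  1.50106093e-04]), 'ee_pos': array([ 6.49750660e-01, -5.97664880e-05,  4.03741976e-01]), 'eef_rot': array([-2.22068746e+00, -2.22052975e+00,  2.15296943e-03]), 'wrist_force': array([-0.30150844,  0.79038818, -0.67059262]), 'moment': array([0.03166632, 0.02864006, 0.02179203]), 'finger_force': 0.0, 'gripper_width': 0.09132657956561456}
scene {'fx': 524.588594197261, 'fy': 524.588594197261, 'cx': 316.09445864762796, 'cy': 243.16670127295785, 'xyz': array([0.99578287, 0.61347873, 0.68137607]), 'orientation': array([-0.71819304, -2.5134704 ,  1.21839287])}
side {'fx': 464.4135059826773, 'fy': 464.4135059826773, 'cx': 317.16059996019993, 'cy': 240.09540866717614, 'xyz': array([0.17916226, 0.48533422, 0.56676032]), 'orientation': array([-0.94471931,  2.36926236, -1.17838022])}
wrist {'fx': 397.33254924963046, 'fy': 397.33254924963046, 'cx': 321.9183474826995, 'cy': 244.33494953524323, 'hand_eye': array([[ 2.55765356e-04, -9.64352912e-01, -2.64619339e-01,
         7.38584196e-02],
       [ 9.99999851e-01,  3.74049533e-04, -3.96609100e-04,
        -3.11916887e-04],
       [ 4.81451881e-04, -2.64619199e-01,  9.64352865e-01,
         1.94450542e-02],
       [ 0.00000000e+00,  0.00000000e+00,  0.00000000e+00,
         1.00000000e+00]])}
```

View pics/scene0.png

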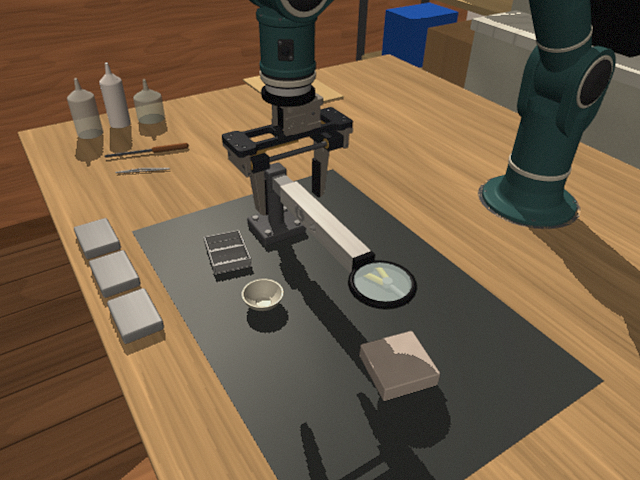

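View pics/side0.png

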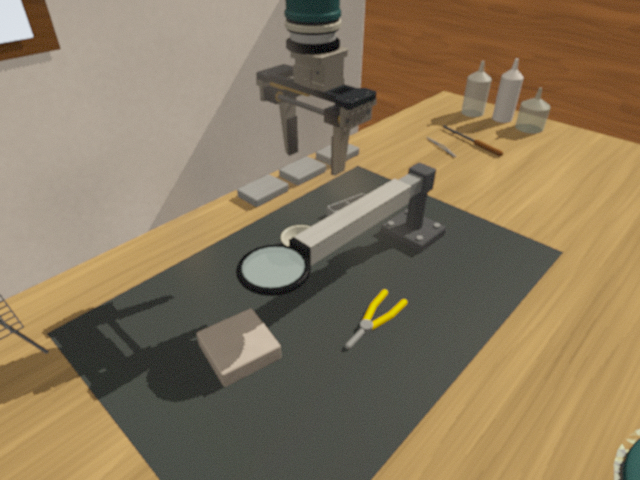

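View pics/wrist0.png

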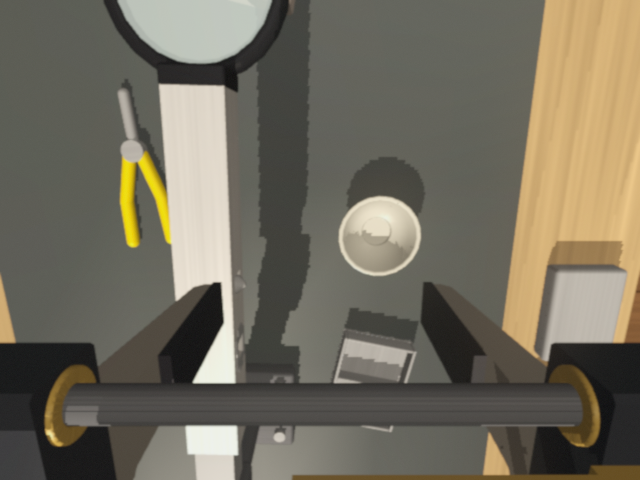

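The images show the boom running along world +y with its lens at the +y end. In the wrist view its button is on the +x side near (240,280), and a second feature shows at (240,340). I'll zoom in on both.

```bash
python3 - <<'E'
import cv2, numpy as np
a=cv2.imread("pics/scene0.png")[160:280,255:385]; b=cv2.imread("pics/wrist0.png")[230:400,160:300]
a=cv2.resize(a,None,fx=4,fy=4,interpolation=cv2.INTER_CUBIC)[:480]; b=cv2.resize(b,None,fx=2.8,fy=2.8,interpolation=cv2.INTER_CUBIC)[:476]
c=np.zeros((480,a.shape[1]+b.shape[1],3),np.uint8)
c[:a.shape[0],:a.shape[1]]=a;c[:b.shape[0],a.shape[1]:]=b;c=c[:,:]
c=cv2.convertScaleAbs(c,alpha=1.3,beta=25)
print(c.shape,a.shape);cv2.imwrite("pics/crop0.png",cv2.resize(c,(800,int(480*800/c.shape[1]))));print(800/c.shape[1])
E
```

```text
(480, 912, 3) (480, 520, 3)
0.8771929824561403
```

View pics/crop0.png

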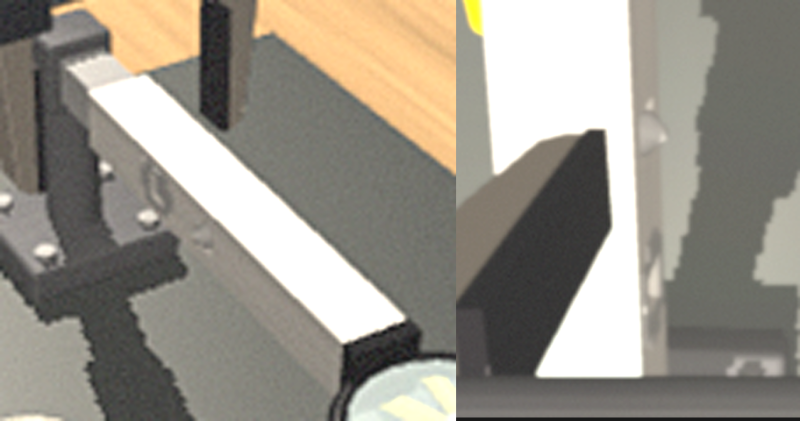

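The crops show the button tip at scene (313.4,228.4) and wrist (245,286), and the second hole with its plate at scene (299,213) and wrist (240,344). Next I'll triangulate both points and fit the boom's top edges.

```bash
cat > h.py <<'E'
import numpy as np, cv2
from scipy.spatial.transform import Rotation as R
from station import eyes
def ray(n,u,v,s=None):
    k=eyes.get_calibration(n); d=np.array([(u-k["cx"])/k["fx"],(v-k["cy"])/k["fy"],1])
    if n=="wrist":
        T=np.eye(4);T[:3,:3]=R.from_rotvec(s["eef_rot"]).as_matrix();T[:3,3]=s["ee_pos"];T=T@k["hand_eye"];Q,p=T[:3,:3],T[:3,3]
    else: Q,p=R.from_rotvec(k["orientation"]).as_matrix(),k["xyz"]
    d=Q@d; return p,d/np.linalg.norm(d)
def tri(a,b):
    (p,d),(q,e)=a,b
    t=np.linalg.lstsq(np.c_[d,-e],q-p,rcond=None)[0]; x,y=p+t[0]*d,q+t[1]*e
    return (x+y)/2,np.linalg.norm(x-y)
def plane(r,z): return r[0]+r[1]*(z-r[0][2])/r[1][2]
E
python3 - <<'E'
from h import *
from station import manip
s=manip.sense()
print("tip",tri(ray("scene",313.4,228.4),ray("wrist",245.1,285.8,s)))
print("hole2",tri(ray("scene",299.2,212.7),ray("wrist",240.2,344,s)))
im=cv2.imread("pics/wrist0.png").astype(int); w=im.min(2)>165
L=[];Rr=[]
for v in list(range(95,275,6)):
    c=np.flatnonzero(w[v,140:260])+140
    if len(c)>30: L.append((c[0]-.5,v));Rr.append((c[-1]+.5,v))
print(L[0],L[-1],Rr[0],Rr[-1])
for E_ in (L,Rr):
    P=np.array([plane(ray("wrist",u,v,s),.147)[:2] for u,v in E_]); f=np.polyfit(P[:,1],P[:,0],1);r=np.polyval(f,P[:,1])-P[:,0]
    print("edge x at y=0:",f[1],"slope",f[0],"rms",r.std(),P[0],P[-1])
# far top corner check across two views: outer end of white top
a=cv2.imread("pics/scene0.png")
print("end scene/wrist corner +x",tri(ray("scene",255+343/3.509,160+345/3.509),ray("wrist",Rr[0][0],84,s)))
E
```

```text
tip (array([ 0.59211137, -0.02543084,  0.12420307]), np.float64(0.0078717998631813))
hole2 (array([ 0.59118526, -0.06876423,  0.13189436]), np.float64(4.124871368319155e-07))
(np.float64(159.5), 95) (np.float64(172.5), 269) (np.float64(223.5), 95) (np.float64(230.5), 269)
edge x at y=0: 0.5552318317003744 slope 0.006430668084431874 rms 0.0035128810019286784 [0.55773483 0.09563288] [ 0.55479167 -0.00757872]
edge x at y=0: 0.5916249866329993 slope 0.022796288473830913 rms 0.00016871584138336744 [0.59373341 0.09563581] [ 0.59140723 -0.00754711]
end scene/wrist corner +x (array([0.59336698, 0.10177488, 0.14494723]), np.float64(0.0005700677183402739))
```

Units first: shifts go in shares of 200 mm and turns go in shares of 360 degrees. So -60 mm / 200 = -0.3, -25 mm / 200 = -0.125.

Call:
servo_tool --plan '[-0.125,0.05,0,0,0,0,-1,-0.3,0.1,0.1,0,0,0,-1,-0.3,0.1,0.1,0,0,0,-1,-0.3,0.1,0.1,0,0,0,-1,-0.3,0.1,0.1,0,0,0,-1]'

```text
time: 0.65
ee_pos: [0.67, -0.0589, 0.3847]
eef_rot: [-2.22, -2.222, -0.001]
wrist_force: [-0.4, 0.1, -0.4]
gripper_width: 0.0917
finger_force: 0.0
```

```bash
python3 - <<'E'
from h import *
from station import manip
import json
s=manip.sense();print(s["time"],s["ee_pos"],s["eef_rot"])
im=eyes.snapshot("wrist")[:,:,::-1];cv2.imwrite("pics/wrist1.png",im)
json.dump({k:list(s[k]) for k in("ee_pos","eef_rot")},open("s1.json","w"))
im2=eyes.snapshot("scene")[:,:,::-1];cv2.imwrite("pics/scene1.png",im2)
c=cv2.resize(im[100:340,130:330],None,fx=2.4,fy=2.4,interpolation=cv2.INTER_CUBIC)
d=cv2.resize(im2[185:265,280:340],None,fx=5,fy=5,interpolation=cv2.INTER_CUBIC)
o=np.zeros((576,800,3),np.uint8);o[:576,:480]=c;o[:400,490:790]=d
cv2.imwrite("pics/crop1.png",cv2.convertScaleAbs(o,alpha=1.5,beta=10))
E
```

```text
0.65 [ 0.6699883  -0.05886518  0.38472754] [-2.21959078e+00 -2.22228301e+00 -9.58289126e-04]
```

View pics/crop1.png

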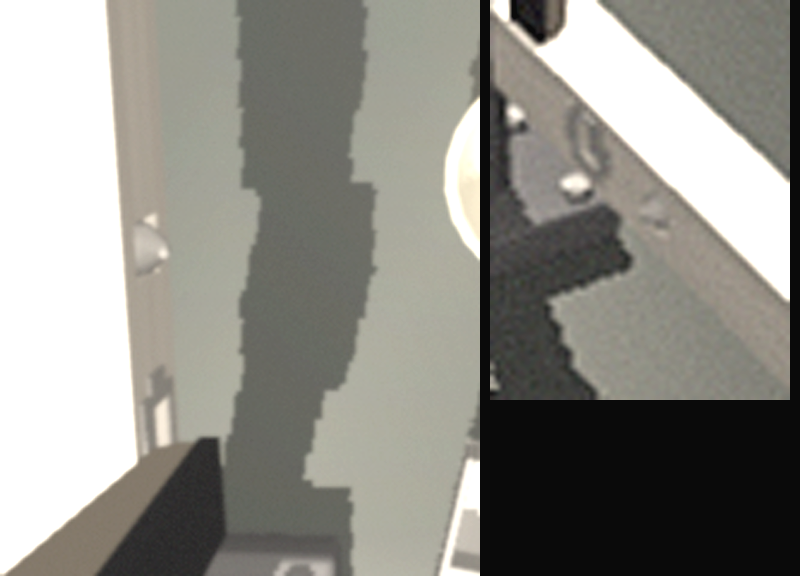

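The wrist crop shows the button's cone tip at full-image (200,205). The second hole's plate starts at about (195,255), and the finger hides the rest.

```bash
python3 - <<'E'
from h import *
import json
s0=dict(ee_pos=[.64975066,-.00006,.40374],eef_rot=[-2.22068746,-2.22052975,.00215])
s1={k:np.array(v) for k,v in json.load(open("s1.json")).items()}
t1=ray("wrist",200,205,s1);t0=ray("wrist",245.1,285.8,s0)
print("tip w0w1",tri(t0,t1)); print("tip scene w1",tri(ray("scene",313.4,227.6),t1))
print("tip z.129",plane(t0,.129),plane(t1,.129))
im=cv2.imread("pics/wrist1.png").astype(int); w=im.min(2)>165
for z in(.147,):
    P=[];C=[]
    for v in range(5,270,8):
        c=np.flatnonzero(w[v,:]); c=c[c<190]
        if len(c)>20:P.append(plane(ray("wrist",c[-1]+.5,v,s1),z)[:2]);C.append((c[-1],v))
    P=np.array(P);f=np.polyfit(P[:,1],P[:,0],1);print("edge",f,(np.polyval(f,P[:,1])-P[:,0]).std(),C[0],C[-1])
# hole2: +x wall plane x ~ f(y)
for nm,r in(("w0 hole",ray("wrist",240.2,344,s0)),("scene hole",ray("scene",299.3,213.2)),("w1 plate top",ray("wrist",195,255,s1)),("scene tip",ray("scene",313.4,227.6))):
    p,d=r;x=f[1]+f[0]*-.06+(.0055 if "tip" in nm else 0);print(nm,p+d*(x-p[0])/d[0])
E
```

```text
tip w0w1 (array([ 0.59670369, -0.02499789,  0.13090462]), np.float64(0.00038518410961697506))
tip scene w1 (array([ 0.59176548, -0.02475586,  0.12484679]), np.float64(0.006741299796653771))
tip z.129 [ 0.59612785 -0.02584227  0.129     ] [ 0.59629794 -0.0252353   0.129     ]
edge [0.02496193 0.5913217 ] 0.00015109000847174982 (np.int64(166), 5) (np.int64(184), 269)
w0 hole [ 0.58982399 -0.07161163  0.12673316]
scene hole [ 0.58982399 -0.07070961  0.12913475]
w1 plate top [ 0.58982399 -0.05739724  0.12637913]
scene tip [ 0.59532399 -0.01314886  0.13454851]
```

Tip measured at (0.596, -0.0255, 0.131) from two wrist views, which agrees with the boom axis at x = 0.5727, yaw slope 0.025 and the stated height. I'll move over it and descend.

Converted, -97 mm / 200 = -0.485, 85 mm / 200 = 0.425, 1.5 degrees / 360 = 0.0042.

Call:
servo_tool --plan '[0.075,-0.2,0,0,0,0.0019,-1,0.165,-0.4,0,0,0,0.0042,-1,0.165,-0.485,0,0,0,0.0042,-1,0.165,-0.485,0.1,0,0,0.0042,-1,0.165,-0.485,0.225,0,0,0.0042,-1,0.165,-0.485,0.325,0,0,0.0042,-1,0.165,-0.485,0.4,0,0,0.0042,-1,0.165,-0.485,0.425,0,0,0.0042,-1,0.165,-0.485,0.425,0,0,0.0042,-1]'

```text
time: 1.65
ee_pos: [0.573, -0.0266, 0.2994]
eef_rot: [-2.249, -2.192, 0.001]
wrist_force: [0.1, -0.0, -0.4]
gripper_width: 0.0918
finger_force: 0.0
```

```bash
python3 - <<'E'
from h import *
from station import manip
s=manip.sense();print(s["time"],s["ee_pos"],s["eef_rot"],s["wrist_force"])
M=R.from_rotvec(s["eef_rot"]).as_matrix();print(M.round(4))
im=eyes.snapshot("wrist")[:,:,::-1];im2=eyes.snapshot("scene")[:,:,::-1]
cv2.imwrite("pics/wrist2.png",im);cv2.imwrite("pics/scene2.png",im2)
d=cv2.resize(im2[180:280,270:370],(400,400),interpolation=cv2.INTER_CUBIC)
o=np.zeros((400,800,3),np.uint8);o[:300,:400]=cv2.resize(im,(400,300));o[:,400:]=d
cv2.imwrite("pics/crop2.png",o)
E
```

```text
1.65 [ 0.57301704 -0.02664679  0.2994179 ] [-2.24933723e+00 -2.19246447e+00  6.39931721e-04] [ 0.11181909 -0.00323934 -0.35034267]
[[ 2.560e-02  9.997e-01 -6.000e-04]
 [ 9.997e-01 -2.560e-02  1.000e-04]
 [ 1.000e-04 -6.000e-04 -1.000e+00]]
```

View pics/crop2.png

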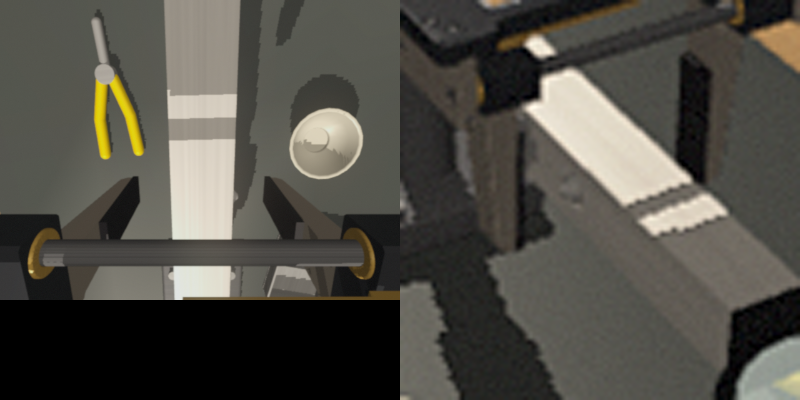

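```bash
python3 - <<'E'
from h import *
import json
from station import manip
s=manip.sense(); s1={k:np.array(v) for k,v in json.load(open("s1.json")).items()}
def proj(n,P):
    k=eyes.get_calibration(n)
    if n=="wrist":
        T=np.eye(4);T[:3,:3]=R.from_rotvec(s["eef_rot"]).as_matrix();T[:3,3]=s["ee_pos"];T=T@k["hand_eye"];Q,p=T[:3,:3],T[:3,3]
    else:Q,p=R.from_rotvec(k["orientation"]).as_matrix(),k["xyz"]
    c=Q.T@(np.array(P)-p);return (c[0]/c[2]*k["fx"]+k["cx"],c[1]/c[2]*k["fy"]+k["cy"])
for n in("wrist","scene"):
    print(n,"tip meas",proj(n,[.5963,-.0255,.129]),"tip y-.013",proj(n,[.5963,-.013,.129]),"pad+x tip end",proj(n,[.573+.046,-.0266-.001,.11]),"pad edge +y",proj(n,[.619,-.0166,.11]))
a=cv2.imread("pics/wrist2.png")[270:370,330:450];b=cv2.imread("pics/scene2.png")[190:270,275:355]
o=np.zeros((400,800,3),np.uint8);o[:,:400]=cv2.resize(a,None,fx=4,fy=4,interpolation=2)[:, :400];o[:,400:]=cv2.resize(b,(400,400),interpolation=2)
cv2.imwrite("pics/crop3.png",cv2.convertScaleAbs(o,alpha=1.6,beta=10))
E
```

```text
wrist tip meas (np.float64(376.8860384976778), np.float64(314.11514915103805)) tip y-.013 (np.float64(377.21705671916186), np.float64(286.04842209707124)) pad+x tip end (np.float64(420.2643458503261), np.float64(299.32646299971015)) pad edge +y (np.float64(421.2202278758014), np.float64(276.99530956940094))
scene tip meas (np.float64(309.213453092287), np.float64(226.7597709187762)) tip y-.013 (np.float64(312.9387915360637), np.float64(230.3468304102445)) pad+x tip end (np.float64(297.7122679500381), np.float64(238.63298677509965)) pad edge +y (np.float64(300.8853436446483), np.float64(241.8676533684191))
```

View pics/crop3.png

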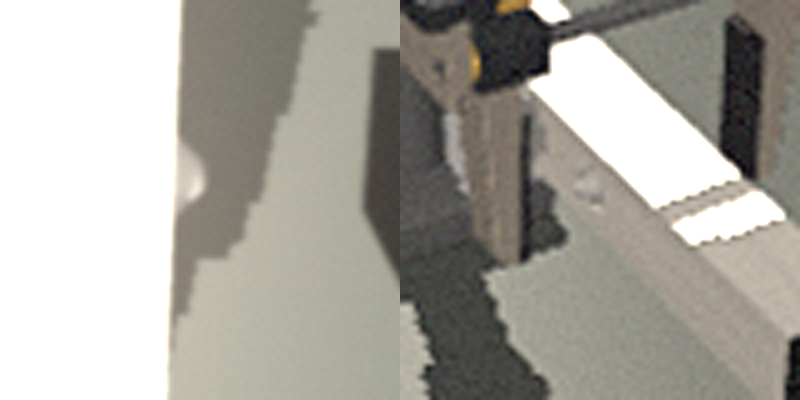

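The tip falls where predicted in the wrist view, at (381,314), and lies inside the pad's width. Closing.

Converted, 1 mm / 200 = 0.005.

Call:
servo_tool --plan '[0.005,0,0,0,0,0,0,0.005,0,0,0,0,0,1,0.005,0,0,0,0,0,1,0.005,0,0,0,0,0,1,0.005,0,0,0,0,0,1,0.005,0,0,0,0,0,1,0.005,0,0,0,0,0,1,0.005,0,0,0,0,0,1,0.005,0,0,0,0,0,1,0.005,0,0,0,0,0,1]'

```text
time: 2.75
ee_pos: [0.5737, -0.0261, 0.3]
eef_rot: [2.249, 2.191, 0.003]
wrist_force: [5.0, -0.4, -2.2]
gripper_width: 0.036
finger_force: 30.0
```

Width is 36.0 mm and the side force is 5 N, so the button is flush. Drawing out slowly.

Converted, 4 mm / 200 = 0.02, 3 mm / 200 = 0.015.

Call:
servo_tool --plan '[0.005,0,0,0,0,0,1,0.01,0,0,0,0,0,1,0.015,0,0,0,0,0,1,0.02,0,0,0,0,0,1]'

```text
time: 3.15
ee_pos: [0.5737, -0.0236, 0.3001]
eef_rot: [2.25, 2.188, 0.0]
wrist_force: [5.0, -4.2, -1.0]
gripper_width: 0.036
finger_force: 30.0
```

Call:
servo_tool --plan '[0.005,0,0,0,0,0,1,0.01,0,0,0,0,0,1,0.015,0,0,0,0,0,1,0.02,0,0,0,0,0,1,0.025,0,0,0,0,0,1,0.03,0,0,0,0,0,1,0.035,0,0,0,0,0,1,0.04,0,0,0,0,0,1]'

```text
time: 3.95
ee_pos: [0.5738, -0.0194, 0.3003]
eef_rot: [2.251, 2.183, -0.005]
wrist_force: [3.6, -15.1, 1.6]
gripper_width: 0.0362
finger_force: 30.0
```

Converted, 2 mm / 200 = 0.01, 1.5 mm / 200 = 0.0075.

Call:
servo_tool --plan '[0.0025,0,0,0,0,0,1,0.005,0,0,0,0,0,1,0.0075,0,0,0,0,0,1,0.01,0,0,0,0,0,1]'

```text
time: 4.35
ee_pos: [0.5738, -0.018, 0.3004]
eef_rot: [2.251, 2.182, -0.006]
wrist_force: [4.0, -15.3, 2.2]
gripper_width: 0.0359
finger_force: 30.0
```

Converted, 3 mm / 200 = 0.015, 2.4 mm / 200 = 0.012.

Call:
servo_tool --plan '[0.003,0,0,0,0,0,1,0.006,0,0,0,0,0,1,0.009,0,0,0,0,0,1,0.012,0,0,0,0,0,1,0.015,0,0,0,0,0,1]'

```text
time: 4.85
ee_pos: [0.5742, -0.0106, 0.3001]
eef_rot: [2.249, 2.189, 0.001]
wrist_force: [4.9, -2.9, -0.2]
gripper_width: 0.0357
finger_force: 30.0
```

```bash
python3 - <<'E'
from h import *
from station import manip
s=manip.sense();print(s["ee_pos"],s["eef_rot"],s["wrist_force"],s["moment"])
im=eyes.snapshot("scene")[:,:,::-1];cv2.imwrite("pics/scene3.png",im);a=cv2.imread("pics/scene2.png")
# motion of black rim block / boom end: template shift
t=a[235:320,340:420];r=cv2.matchTemplate(im[220:350,325:450],t,cv2.TM_CCOEFF_NORMED);_,m,_,l=cv2.minMaxLoc(r);print("px shift",l[0]-15,l[1]-15,m)
k=eyes.get_calibration("scene");Q=R.from_rotvec(k["orientation"]).as_matrix()
f=lambda P:(lambda c:np.array([c[0]/c[2]*k["fx"]+k["cx"],c[1]/c[2]*k["fy"]+k["cy"]]))(Q.T@(np.array(P)-k["xyz"]))
print("per 10mm",f([.577,.157,.13])-f([.577,.147,.13]))
E
```

```text
[ 0.57423897 -0.01055327  0.3000956 ] [2.24922804e+00 2.18860046e+00 8.81396753e-04] [ 4.93071529 -2.94184524 -0.20037915] [-0.76441794 -1.17204147  0.10044387]
px shift 5 6 0.9649229645729065
per 10mm [3.90698037 3.64700807]
```

Past the peak. The boom has moved about 15 mm along with the tool, so there is no slip.

Converted, 22 mm / 200 = 0.11, 20 mm / 200 = 0.1.

Call:
servo_tool --plan '[0.01,0,0,0,0,0,1,0.02,0,0,0,0,0,1,0.03,0,0,0,0,0,1,0.04,0,0,0,0,0,1,0.05,0,0,0,0,0,1,0.06,0,0,0,0,0,1,0.07,0,0,0,0,0,1,0.08,0,0,0,0,0,1,0.09,0,0,0,0,0,1,0.1,0,0,0,0,0,1,0.11,0,0,0,0,0,1]'

```text
time: 6.0
ee_pos: [0.5748, 0.0112, 0.3001]
eef_rot: [2.249, 2.188, 0.0]
wrist_force: [4.5, -4.4, -0.1]
gripper_width: 0.036
finger_force: 30.0
```

Converted, 6 mm / 200 = 0.03, 5 mm / 200 = 0.025.

Call:
servo_tool --plan '[0.005,0,0,0,0,0,1,0.01,0,0,0,0,0,1,0.015,0,0,0,0,0,1,0.02,0,0,0,0,0,1,0.025,0,0,0,0,0,1,0.03,0,0,0,0,0,1]'

```text
time: 6.6
ee_pos: [0.5748, 0.019, 0.3]
eef_rot: [2.249, 2.191, 0.002]
wrist_force: [4.3, 0.5, -0.8]
gripper_width: 0.0359
finger_force: 30.0
```

Converted, 3 mm / 200 = 0.015, 2 mm / 200 = 0.01.

Call:
servo_tool --plan '[0.005,0,0,0,0,0,1,0.01,0,0,0,0,0,1,0.015,0,0,0,0,0,1]'

```text
time: 6.9
ee_pos: [0.5742, 0.0214, 0.3]
eef_rot: [2.251, 2.191, -0.002]
wrist_force: [1.7, -3.3, 4.0]
gripper_width: 0.0358
finger_force: 30.0
```

Converted, 1 mm / 200 = 0.005, 0.5 mm / 200 = 0.0025.

Call:
servo_tool --plan '[0.0025,0,0,0,0,0,1,0.005,0,0,0,0,0,1]'

```text
time: 7.1
ee_pos: [0.5742, 0.0216, 0.3]
eef_rot: [2.251, 2.19, -0.002]
wrist_force: [0.2, -5.8, 5.3]
gripper_width: 0.0359
finger_force: 30.0
```

```bash
python3 - <<'E'
from h import *
from station import manip
s=manip.sense();print(s["ee_pos"],s["eef_rot"],s["wrist_force"],s["moment"])
im=eyes.snapshot("scene")[:,:,::-1];w=eyes.snapshot("wrist")[:,:,::-1];cv2.imwrite("pics/scene4.png",im)
o=np.zeros((480,800,3),np.uint8);o[:,:480]=cv2.resize(im[170:270,270:370],(480,480),interpolation=2);o[:240,480:]=cv2.resize(w,(320,240))
o[240:,480:]=cv2.resize(w[210:390,330:570],(320,240),interpolation=2)
cv2.imwrite("pics/crop4.png",cv2.convertScaleAbs(o,alpha=1.5,beta=10))
E
```

```text
[0.57417421 0.02161624 0.30001655] [ 2.25141133  2.18983395 -0.0023484 ] [ 0.2388648  -5.84045184  5.25508414] [-1.03762871 -0.2845809  -0.03608513]
```

View pics/crop4.png

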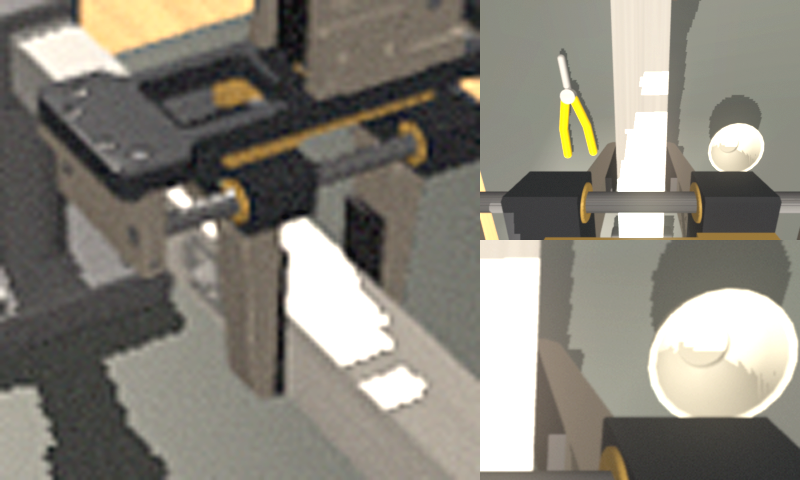

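The scene crop shows the button in the second hole. Travel has stopped at 47.7 mm and the side force is gone, so it appears locked. I'll ease off, open and rise.

Converted, -1 mm / 200 = -0.005.

Call:
servo_tool --plan '[-0.005,0,0,0,0,0,1,-0.005,0,0,0,0,0,-1,-0.005,0,0,0,0,0,-1,-0.005,0,0,0,0,0,-1,-0.005,0,0,0,0,0,-1,-0.005,0,0,0,0,0,-1,-0.005,0,0,0,0,0,-1,-0.005,0,0,0,0,0,-1]'

```text
time: 8.0
ee_pos: [0.5742, 0.022, 0.2996]
eef_rot: [-2.25, -2.192, 0.0]
wrist_force: [-0.4, 0.5, -0.0]
gripper_width: 0.0896
finger_force: 0.0
```

Converted, -100 mm / 200 = -0.5, -70 mm / 200 = -0.35.

Call:
servo_tool --plan '[-0.005,0,-0.075,0,0,0,-1,-0.005,0,-0.2,0,0,0,-1,-0.005,0,-0.35,0,0,0,-1,-0.005,0,-0.5,0,0,0,-1,-0.15,0.25,-0.5,0,0,0,-1,-0.3,0.5,-0.5,0,0,0,-1,-0.3,0.5,-0.5,0,0,0,-1,-0.3,0.5,-0.5,0,0,0,-1]'

```text
time: 8.8
ee_pos: [0.6739, -0.0431, 0.4003]
eef_rot: [2.253, 2.187, 0.0]
wrist_force: [-0.6, 0.1, 0.2]
gripper_width: 0.0917
finger_force: 0.0
```

```bash
python3 - <<'E'
from h import *
from station import manip
s=manip.sense();print(s["time"],s["ee_pos"],s["eef_rot"],s["wrist_force"],s["gripper_width"])
im=eyes.snapshot("scene")[:,:,::-1];w=eyes.snapshot("wrist")[:,:,::-1];cv2.imwrite("pics/scene5.png",im);cv2.imwrite("pics/wrist5.png",w)
o=np.zeros((480,800,3),np.uint8);o[:400,:400]=cv2.resize(im[170:270,270:370],(400,400),interpolation=2);o[:480,400:]=cv2.resize(w[100:340,100:300],(400,480),interpolation=2)
cv2.imwrite("pics/crop5.png",cv2.convertScaleAbs(o,alpha=1.5,beta=10))
E
```

```text
8.8 [ 0.67387801 -0.04306112  0.40027132] [2.25292552e+00 2.18705414e+00 1.30211408e-04] [-0.60018665  0.06433897  0.21963271] 0.09168470835607724
```

View pics/crop5.png

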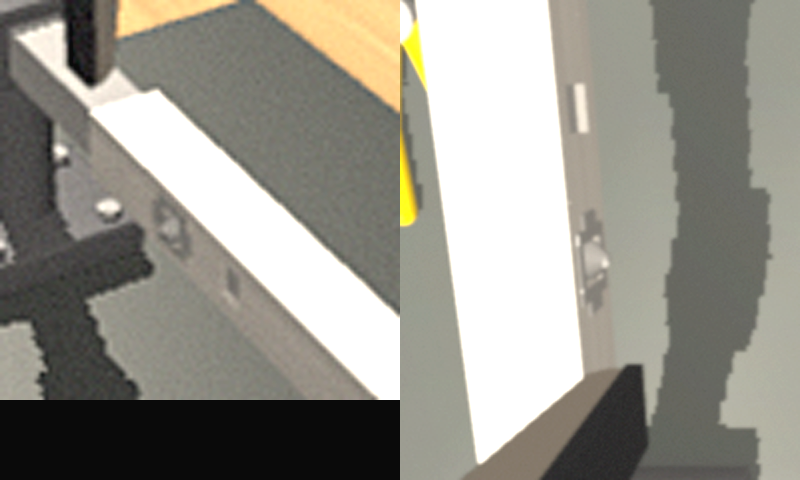

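The wrist crop shows the button cone standing out through the plate-framed second hole at crop (595,258). The old hole is empty at (580,108), and the gripper is clear. Handing in.

```bash
python3 -c "
from station import order;print(order.finish_job())"
```

```text
the job is handed in; nothing more can be done
None
```

I drew the boom out about 48 mm until the button popped out in the second hole and locked it; I then let go and handed the job in at about 9 s, with the gripper clear (no verdict was returned).

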